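# Deal out the shortbread between two lunch boxes

## Robot

A 6-joint arm with a two-finger parallel gripper is mounted at the origin on a cart in front of the work surface, level with it; the furniture and walls round the work are solid. World frame = base frame: x ahead of the robot, y to its left, z up, the work surface at z = 0. Lengths are in m, angles in degrees, forces in N, time in s.
With the tool pointing down it reaches from about 0.4 to 0.825 m from the base axis. Payload 7 kg.
Tool frame: the origin (TCP) lies midway between the tips of the shut fingers; the grasp point (between the pads) lies 19 mm behind it; z points along the fingers, y is the line along which they close (so a half turn about z gives the same grasp; the last joint's range is limited). The gripper opens to 88 mm and grips with 3 to 60 N. Pads are 19 mm wide; open, the fingers measure 130 mm over their backs; the gripper's body (78 mm by 193 mm) begins 47 mm behind the grasp point.
Start: joints at [-57.691, 20.546, 0.682, 0, -70.136, -16.507], TCP at [0.184, -0.649, 0.227] pointing down, gripper open.
Joint ranges: [-176.03, 176.03], [-82.01, 121.73], [-58.28, 71.71], [-173.87, 95.51], [-174.79, -0.11], [-173.66, 173.66]. Speed limits (degrees/s): [136.94, 136.94, 172.46, 180, 180, 180].

## Interface

Orientations are given as a 3x3 rotation matrix whose columns are the frame's x, y, z axes.
In Python, from rig import robot gives the robot as it stands. Calls block until the motion is done:
- robot.goto(position, orientation): joint-space move of the TCP to a pose.
- robot.servo_line(position, ori=None, speed=0.15): straight line of the TCP; ori=None keeps the orientation; speed is the mean speed in m/s.
- robot.movej(angles): joint-space move.
- robot.move_gripper(opening): opening from 0.0 (shut) to 1.0 (fully open); the grip force is fixed at half the most; returns when the fingers have stopped.
- robot.dwell(seconds).
- robot.ik(position, orientation): joint angles nearest the present ones, or None.
- robot.grab_frame(name): name is "side" or "top"; returns (picture, depth): 400x640x3 uint8, red, green, blue; 400x640 float32, m along the optical axis (not along the pixel's ray), 0 where there is no reading.
- robot.camera_info(name): a dict with "vfov" (degrees; the focal length in pixels is half the picture's height over the tangent of half this angle, whatever the lens; pixels are square), "cx", "cy" (the principal point, pixels), "view" (4x4, takes a point from world to camera coordinates). Camera axes: x right, y down, z forward; pixel columns grow to the right and rows downward; lengths in m; the calibration is good to about 2 mm. A picture is of the moment at which its call begins. camera_info takes no time and is no camera call.
A pose or a line that the arm cannot do raises robot.Unreachable and nothing moves.
- robot.job_done(): hands the job in; it is judged then, once.
Readings, each from a call of its own:
- robot.read_t(): time.
- robot.read_qpos(): joint angles.
- robot.read_qvel(): joint speeds.
- robot.read_effort(): joint torques, N m.
- robot.read_position(): TCP position.
- robot.read_tcp_rot(): TCP orientation.
- robot.read_force(): force on the tool from outside, world axes, zero at the start.
- robot.read_ft_torque(): the same for the moment, N m.
- robot.read_grip_width(): opening from 0.0 (shut) to 1.0 (fully open).
- robot.read_finger_force(): force on a finger pad.
Only numpy, scipy, OpenCV 4.12 (cv2) and the standard library are available. Lean on these libraries where they do the work, as an engineer would, in place of code of your own. Each camera call takes 0.05 s, during which the arm holds its last target. There are 200 camera calls.

## Task

Finish packing the two lunch boxes: the deal was broken off with one shortbread finger in one box, one lying ready on the worktop and two still in the baker's box. Carry on dealing these three one at a time, one to each lunch box in turn beginning with the box that has none, until each box holds two lying flat in its snack compartment beside the fruit compartment. Shortbread breaks if it falls, so lower each finger right down before letting go, and leave the mandarins, the mug and the glass where they are.

Things in the scene. Friction and masses are not known exactly. Their poses are not given: they have to be found in the camera images.
- box_a: open steel lunch box, fixed, 152 (x) by 73 (y) mm, walls 3 mm, rim 62 mm above the worktop; origin under its centre, x along its length, z up. A 2 mm cross wall splits it: snack compartment on the -x side, fruit compartment with a mandarin on the +x side. One shortbread finger (shortbread_1) already lies flat in its snack compartment, along y within about 0.1 rad
- box_b: a second lunch box just like box_a, but with no shortbread in its snack compartment at the start. Either box may be the left or the right one
- box_a_snack (a point): centre of the floor of box_a's snack compartment, 3 mm above the worktop; axes as box_a. The compartment is 74 mm (x) by 67 mm (y) inside and 59 mm deep: a finger lying along y leaves finger room beside its long sides but not at its ends, and a second one goes on top of the first
- box_b_snack (a point): centre of the floor of box_b's snack compartment, 3 mm above the worktop; axes as box_b; the same size as box_a's
- tray: baker's box: low cardboard carton, fixed, 150 (x) by 148 (y) mm, walls 28 mm high, floor 4 mm above the worktop, origin under its centre. Insert with four cells 26 mm wide, at x = -49.5, -16.5 (both empty), 16.5, 49.5 mm, between ribs along y 2 mm higher than the shortbread, so its long sides are covered; open wells 39 mm wide at both ends (+y, -y) let it be taken by its ends
- shortbread_1: shortbread finger, a rigid brittle bar 22 mm (x) by 60 mm (y) by 18 mm (z), about 35 g; origin in the middle of its underside. Already dealt: in box_a at the start; leave it there
- shortbread_2: a shortbread finger like shortbread_1, 22 x 60 x 18 mm, origin in the middle of its underside; lies flat and free on the worktop in front of the lunch boxes at the start, open to every side. It and shortbread_3 and _4 may be dealt in any order
- shortbread_3: a shortbread finger like shortbread_1, 22 x 60 x 18 mm, origin in the middle of its underside; in a cell of the baker's box at the start, lying along the carton's y
- shortbread_4: a shortbread finger like shortbread_1, 22 x 60 x 18 mm, origin in the middle of its underside; in a cell of the baker's box at the start, lying along the carton's y
- fruit_a: mandarin, about 50 mm, loose in the fruit compartment of box_a, below the rim; bystander
- fruit_b: mandarin, about 50 mm, loose in the fruit compartment of box_b, below the rim; bystander
- mug: striped mug, 86 x 120 mm, 90 mm high, behind the baker's box; bystander. (The worktop round x = 0.42, y = -0.04 is always clear, 50 mm to every side, so a finger can be put down there)
- glass: drinking glass, 81 mm wide, 92 mm high, standing behind; bystander
Not all that is in view belongs to the job. What is shaped like the shortbread_4 but turquoise is not meant.

How it is judged (in metres and radians):
On the way, in this order (a step that is already met when the one before it is completed fails the run):
1. a finger lies flat and released in the snack compartment of box_b, the box that had none, and no second one is in box_a yet (((horizontal distance between shortbread_2 and box_b_snack below 0.035 m and height (world z) of shortbread_2 below 0.028 m and angle between shortbread_2's own z axis and vertical below 0.15 rad and linear speed of shortbread_2 below 0.03 m/s and contact force between the fingers and shortbread_2 below 0.05 N) or (horizontal distance between shortbread_3 and box_b_snack below 0.035 m and height (world z) of shortbread_3 below 0.028 m and angle between shortbread_3's own z axis and vertical below 0.15 rad and linear speed of shortbread_3 below 0.03 m/s and contact force between the fingers and shortbread_3 below 0.05 N) or (horizontal distance between shortbread_4 and box_b_snack below 0.035 m and height (world z) of shortbread_4 below 0.028 m and angle between shortbread_4's own z axis and vertical below 0.15 rad and linear speed of shortbread_4 below 0.03 m/s and contact force between the fingers and shortbread_4 below 0.05 N)) and not (horizontal distance between any of shortbread_2, shortbread_3, shortbread_4 and box_a_snack below 0.035 m)), for 0.2 s.
2. next, a second finger lies flat and released in the snack compartment of box_a, and no second one is in box_b yet (((horizontal distance between shortbread_2 and box_a_snack below 0.035 m and height (world z) of shortbread_2 below 0.028 m and angle between shortbread_2's own z axis and vertical below 0.15 rad and linear speed of shortbread_2 below 0.03 m/s and contact force between the fingers and shortbread_2 below 0.05 N) or (horizontal distance between shortbread_3 and box_a_snack below 0.035 m and height (world z) of shortbread_3 below 0.028 m and angle between shortbread_3's own z axis and vertical below 0.15 rad and linear speed of shortbread_3 below 0.03 m/s and contact force between the fingers and shortbread_3 below 0.05 N) or (horizontal distance between shortbread_4 and box_a_snack below 0.035 m and height (world z) of shortbread_4 below 0.028 m and angle between shortbread_4's own z axis and vertical below 0.15 rad and linear speed of shortbread_4 below 0.03 m/s and contact force between the fingers and shortbread_4 below 0.05 N)) and not (horizontal distance between each of shortbread_2, shortbread_3 and box_b_snack below 0.035 m or horizontal distance between each of shortbread_2, shortbread_4 and box_b_snack below 0.035 m or horizontal distance between each of shortbread_3, shortbread_4 and box_b_snack below 0.035 m)), for 0.2 s.
At the end, for the whole second after the job is handed in: each lunch box holds two fingers in its snack compartment (centre within 35 mm of the compartment's centre): shortbread_1 and one more in box_a, the other two in box_b; each lies flat (within 0.15 rad) with its underside less than 28 mm above the worktop, at rest and let go (horizontal distance between shortbread_1 and box_a_snack below 0.035 m and ((horizontal distance between shortbread_2 and box_a_snack below 0.035 m and horizontal distance between each of shortbread_3, shortbread_4 and box_b_snack below 0.035 m) or (horizontal distance between each of shortbread_2, shortbread_4 and box_b_snack below 0.035 m and horizontal distance between shortbread_3 and box_a_snack below 0.035 m) or (horizontal distance between each of shortbread_2, shortbread_3 and box_b_snack below 0.035 m and horizontal distance between shortbread_4 and box_a_snack below 0.035 m)) and height (world z) of each of shortbread_1, shortbread_2, shortbread_3, shortbread_4 below 0.028 m and angle between each of shortbread_1, shortbread_2, shortbread_3, shortbread_4's own z axis and vertical below 0.15 rad and linear speed of each of shortbread_1, shortbread_2, shortbread_3, shortbread_4 below 0.03 m/s and contact force between the fingers and shortbread_1 below 0.05 N and contact force between the fingers and shortbread_2 below 0.05 N and contact force between the fingers and shortbread_3 below 0.05 N and contact force between the fingers and shortbread_4 below 0.05 N); the robot touches nothing.
It fails at once if a shortbread finger is dropped: it moves at over 0.4 m/s (a fall of more than 8 mm) while the fingers hold it with less than 3 N ((linear speed of shortbread_1 above 0.4 m/s and contact force between the fingers and shortbread_1 below 3 N) or (linear speed of shortbread_2 above 0.4 m/s and contact force between the fingers and shortbread_2 below 3 N) or (linear speed of shortbread_3 above 0.4 m/s and contact force between the fingers and shortbread_3 below 3 N) or (linear speed of shortbread_4 above 0.4 m/s and contact force between the fingers and shortbread_4 below 3 N)).
It fails at once if a mandarin is moved more than 40 mm, or the mug or the glass more than 30 mm (distance of any of fruit_a, fruit_b from where it was at the start of the episode above 0.04 m or distance of any of mug, glass from where it was at the start of the episode above 0.03 m).
It also fails if it takes over 72 s, if anything falls off the work surface, if the arm or the gripper's body presses on something with over 40 N, if the wrist force passes 120 N, or if a joint passes its speed limit or range.

## Working session

There is one attempt and no reset: what is moved stays moved. The work goes in short steps, each a Python script; the robot and the scene stay as the last script left them, time stands still between calls to the robot, and variables do not carry over. Pictures are saved under pics/ and viewed, at most 10 in all, crops included, and the job is handed in when it is done.

```bash
mkdir -p pics; ls; python3 - <<'E'
from rig import robot
import cv2,numpy as np
for n in("top","side"):
    p,d=robot.grab_frame(n); np.savez(f"pics/{n}0.npz",p=p,d=d)
    cv2.imwrite(f"pics/{n}0.png",p[:,:,::-1]); print(n,robot.camera_info(n), (d>0).mean())
E
```

```text
pics
top {'vfov': 48.04945077665734, 'cx': 317.6284335634815, 'cy': 198.17066842186995, 'view': array([[ 0.02262729, -0.99972995, -0.00529505, -0.00738373],
       [-0.99243724, -0.02182243, -0.1207978 ,  0.56874097],
       [ 0.12064963,  0.00798833, -0.99266301,  1.04052727],
       [ 0.        ,  0.        ,  0.        ,  1.        ]])} 0.995953125
side {'vfov': 51.68905121318094, 'cx': 317.60937027760565, 'cy': 197.8304252563797, 'view': array([[-0.98629248, -0.16486242,  0.00689444,  0.54069712],
       [-0.09338376,  0.52324706, -0.84704899,  0.09491292],
       [ 0.13603905, -0.83608187, -0.53147011,  0.80029669],
       [ 0.        ,  0.        ,  0.        ,  1.        ]])} 0.9959609375
```

View pics/top0.png

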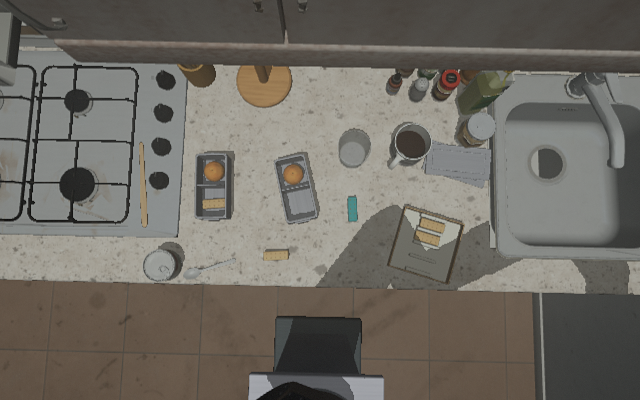

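View pics/side0.png

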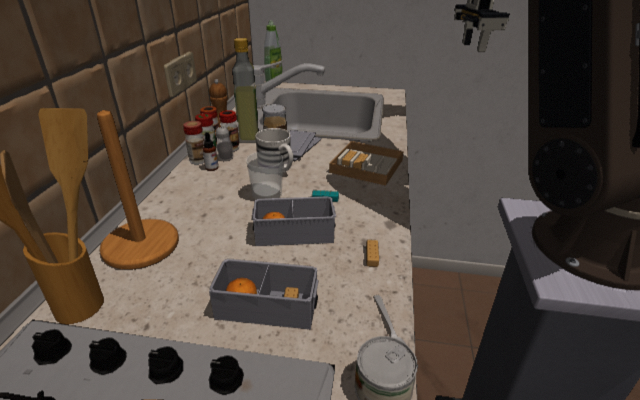

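Top view: the left box (213,186) holds a finger at (214,203), so it is box_a. The right box (296,188) has an empty snack side, so it is box_b. There's a loose finger at (276,255), and the tray at (426,243) has fingers at (432,226) and (428,238). The bar at (352,208) is turquoise, so it's the decoy. The side view agrees with this.

```bash
cat > h.py <<'E'
import numpy as np,cv2
from rig import robot
def cam(n):
    i=robot.camera_info(n); f=200/np.tan(np.radians(i['vfov']/2)); return f,i['cx'],i['cy'],i['view']
def cloud(n,d):
    f,cx,cy,V=cam(n); v,u=np.mgrid[:400,:640]
    P=np.stack([(u-cx)/f*d,(v-cy)/f*d,d],-1); R=V[:3,:3]; return (P-V[:3,3])@R
def onplane(n,uv,z):
    f,cx,cy,V=cam(n); uv=np.atleast_2d(uv); R=V[:3,:3]; c=-R.T@V[:3,3]
    r=np.c_[(uv[:,0]-cx)/f,(uv[:,1]-cy)/f,np.ones(len(uv))]@R
    return (c+r*((z-c[2])/r[:,2])[:,None])[:,:2]
def rect(xy):
    c,(w,h),a=cv2.minAreaRect((np.asarray(xy)*1000).astype(np.float32))
    if w<h: w,h,a=h,w,a+90
    return np.round(c,1),round(w,1),round(h,1),round((a+90)%180-90,1)  # a: angle of long axis from x
def biscuits(n,p):
    hsv=cv2.cvtColor(p,cv2.COLOR_RGB2HSV); 
    return cv2.inRange(hsv,(10,70,90),(28,190,255))
E
python3 - <<'E'
from h import *
for n in("top","side"):
    z=np.load(f"pics/{n}0.npz");p,d=z['p'],z['d'];W=cloud(n,d)
    m=biscuits(n,p); k,l,s,c=cv2.connectedComponentsWithStats(m)
    for i in range(1,k):
        if not 30<s[i,4]<900: continue
        q=W[l==i]; 
        if not(0.3<q[:,0].mean()<.9 and q[:,2].mean()<.1): continue
        zt=np.percentile(q[:,2],80); t=q[q[:,2]>zt-.006]
        print(n,c[i].round(),s[i,4],'ztop',zt.round(4),rect(t[:,:2]))
    if n=="top":
        for nm,(x,y,w,h) in dict(a=(190,145,48,80),b=(268,145,56,85),tray=(380,195,95,95),glass=(330,120,45,50),mug=(380,118,55,55)).items():
            q=W[y:y+h,x:x+w].reshape(-1,3); lo,hi={'a':(.054,.075),'b':(.054,.075),'tray':(.021,.04),'glass':(.06,.12),'mug':(.07,.11)}[nm]
            q=q[(q[:,2]>lo)&(q[:,2]<hi)]; print(nm,len(q),rect(q[:,:2]),q.min(0).round(3),q.max(0).round(3))
    x,y,w,h,sc=(185,140,285,150,2.8) if n=="top" else (205,130,210,220,2.6)
    cv2.imwrite(f"pics/{n}crop.png",cv2.resize(p[y:y+h,x:x+w,::-1],None,fx=sc,fy=sc,interpolation=cv2.INTER_CUBIC))
    print('counter z',np.median(W[235:245,230:260,2]) if n=="top" else '')
E
```

```text
top [443.  89.] 38 ztop 0.0826 (array([ 830.1, -285.7]), 32.7, 9.1, 58.4)
top [468. 135.] 56 ztop 0.0829 (array([ 719.5, -345.3]), 49.2, 13.4, 38.2)
top [143. 187.] 412 ztop 0.0161 (array([497.8, 266.4]), 525.0, 170.4, 59.7)
top [213. 171.] 307 ztop 0.0462 (array([629.2, 258.8]), 40.4, 37.3, 70.1)
top [293. 174.] 316 ztop 0.0462 (array([626.9,  66.7]), 40.8, 38.4, -75.4)
top [213. 203.] 202 ztop 0.0227 (array([508.6, 137. ]), 310.9, 37.5, 70.5)
top [421. 211.] 50 ztop 0.0301 (array([ 507.7, -138.4]), 299.3, 48.2, -72.2)
top [454. 221.] 32 ztop 0.03 (array([ 521.9, -319.7]), 56.3, 10.1, 65.2)
top [432. 225.] 230 ztop 0.024 (array([ 487.8, -149.4]), 305.3, 40.5, -79.1)
top [427. 238.] 229 ztop 0.0236 (array([ 480.3, -258.3]), 58.0, 21.6, 75.0)
top [276. 255.] 208 ztop 0.0196 (array([432.2,  63.8]), 134.5, 19.1, -88.7)
a 448 (array([589.3, 257.7]), 160.0, 76.2, 2.0) [0.509 0.217 0.054] [0.669 0.298 0.068]
b 410 (array([587.6,  59. ]), 160.2, 75.3, 13.8) [0.506 0.008 0.054] [0.67  0.11  0.067]
tray 1147 (array([ 464. , -255.9]), 150.1, 149.4, -16.0) [ 0.372 -0.346  0.021] [ 0.555 -0.165  0.034]
glass 310 (array([682.1, -76. ]), 80.1, 78.4, 0.4) [ 0.642 -0.115  0.06 ] [ 0.722 -0.037  0.097]
mug 423 (array([ 690.6, -210.5]), 105.2, 86.2, -4.8) [ 0.642 -0.254  0.07 ] [ 0.743 -0.164  0.095]
counter z 0.00020313533887429845
side [278. 121.] 124 ztop 0.0821 (array([ 716.9, -337.7]), 39.6, 14.6, 28.3)
side [339. 154.] 50 ztop 0.0296 (array([ 530.1, -272.5]), 144.8, 12.5, 75.4)
side [349. 155.] 105 ztop 0.0237 (array([ 508.4, -268.6]), 67.0, 26.7, 77.0)
side [361. 158.] 93 ztop 0.0239 (array([ 476.6, -256.4]), 59.2, 26.3, 70.5)
side [373. 251.] 286 ztop 0.0192 (array([428.3, 105.3]), 61.3, 21.8, -84.2)
side [291. 292.] 139 ztop 0.0219 (array([549.7, 259.7]), 65.8, 21.2, -83.5)
counter z
```

View pics/topcrop.png

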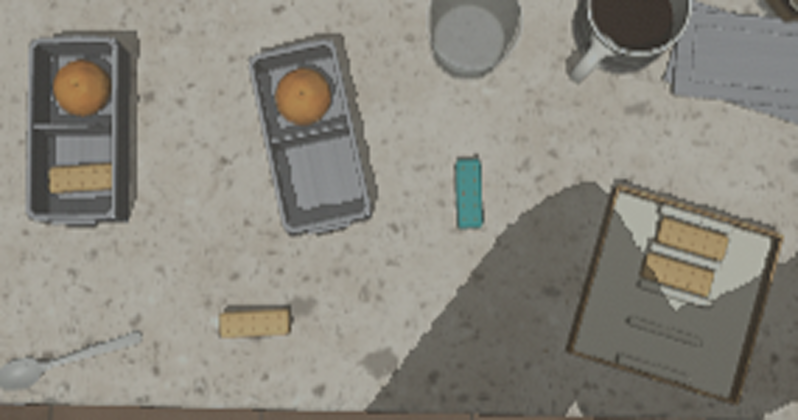

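The enlarged crop confirms it: the tan fingers are in the left box, on the worktop and in two tray cells, and the turquoise bar is the decoy. Next I'll refine the box and loose finger positions using both views.

```bash
python3 - <<'E'
from h import *
for n in("top","side"):
    z=np.load(f"pics/{n}0.npz");p,d=z['p'],z['d'];W=cloud(n,d);X,Y,Z=W[...,0],W[...,1],W[...,2]
    for nm,c,yaw in(('a',(.5893,.2577),2.),('b',(.5876,.059),13.8)):
        t=np.radians(yaw); u=(X-c[0])*np.cos(t)+(Y-c[1])*np.sin(t); v=-(X-c[0])*np.sin(t)+(Y-c[1])*np.cos(t)
        r=(abs(u)<.09)&(abs(v)<.05)&(abs(Z-.062)<.003)
        out=[]
        for s in(-1,1):
            k=r&(abs(u)<.06)&(abs(v-s*.035)<.012); f=np.polyfit(u[k],v[k],1); out+=['v%+d'%s,k.sum(),(np.median(v[k])*1e3).round(1),'slope deg',np.degrees(f[0]).round(1)]
            k=r&(abs(v)<.028)&(abs(u-s*.0745)<.012); out+=['u%+d'%s,k.sum(),(np.median(u[k])*1e3).round(1)]
        print(n,nm,*out)
    m=biscuits(n,p); k,l,s,c=cv2.connectedComponentsWithStats(m)
    for i in range(1,k):
        if not 60<s[i,4]<900: continue
        q=W[l==i]; x,y,zz=np.median(q,0)
        if not(.3<x<.6 and zz<.03 and zz>.01): continue
        t=q[(abs(q[:,2]-zz)<.004)]; print(n,c[i].round(),zz.round(4),rect(t[:,:2]),'mean',t.mean(0).round(4))
R=robot.read_tcp_rot(); print(R.round(3), robot.read_t())
E
```

```text
top a v-1 86 -35.9 slope deg 0.7 u-1 42 -75.5 v+1 99 34.8 slope deg -0.3 u+1 34 74.8
top b v-1 81 -35.4 slope deg -0.1 u-1 40 -74.6 v+1 85 35.3 slope deg -0.2 u+1 45 74.7
top [143. 187.] 0.0144 (array([598.1, 437.4]), 210.6, 15.8, 7.4) mean [0.5912 0.4355 0.0143]
top [213. 203.] 0.021 (array([552.6, 259.2]), 54.9, 21.3, -84.0) mean [0.5523 0.2582 0.021 ]
top [432. 225.] 0.0225 (array([ 510.9, -270.4]), 57.8, 21.6, 74.1) mean [ 0.5112 -0.2701  0.0224]
top [427. 238.] 0.0221 (array([ 480.3, -258.3]), 58.0, 21.6, 75.0) mean [ 0.4803 -0.2585  0.0222]
top [276. 255.] 0.0178 (array([431.3, 103.2]), 55.6, 19.1, -88.7) mean [0.4313 0.1027 0.0179]
side a v-1 239 -33.7 slope deg 0.3 u-1 78 -76.3 v+1 256 37.0 slope deg 0.2 u+1 90 73.0
side b v-1 150 -33.7 slope deg 0.2 u-1 37 -75.5 v+1 164 37.2 slope deg -0.1 u+1 40 73.6
side [349. 155.] 0.0228 (array([ 508.4, -268.6]), 67.0, 26.7, 77.0) mean [ 0.5091 -0.2663  0.0227]
side [361. 158.] 0.023 (array([ 476.6, -256.4]), 59.2, 26.3, 70.5) mean [ 0.4783 -0.2566  0.023 ]
side [373. 251.] 0.0183 (array([428.3, 105.3]), 61.3, 21.8, -84.2) mean [0.4283 0.1083 0.0183]
side [291. 292.] 0.0212 (array([551.7, 239.4]), 25.1, 21.4, -86.7) mean [0.5516 0.2401 0.0211]
[[-0.962 -0.272 -0.001]
 [-0.272  0.962  0.001]
 [ 0.     0.001 -1.   ]] 0.1
```

```bash
cat >> h.py <<'E'
def ori(deg):
    """tool down, y axis along deg or deg+180, whichever joint 6 is nearer (q6 limit safe)"""
    t=np.radians(deg); c,s=np.cos(t),np.sin(t); return np.array([[-s,c,0],[c,s,0],[0,0,-1.]])
def best(pos,deg):
    q0=robot.read_qpos(); o=[]
    for k in(0,180):
        q=robot.ik(pos,ori(deg+k))
        if q is not None: o.append((abs(np.array(q)-q0).max()+ .3*abs(q[5]),k))
    return ori(deg+min(o)[1])
def over(x,y,deg,z=.15):
    O=best([x,y,z],deg); robot.goto([x,y,z],O); return O
def down(x,y,z,fast=.02,v=.15):
    h=robot.read_position()[2]
    if h-z>fast+.01: robot.servo_line([x,y,z+fast],speed=v)
    robot.servo_line([x,y,z],speed=.05)
def st(tag): print(tag,'t',round(robot.read_t(),2),'p',np.round(robot.read_position(),4),'w',round(float(robot.read_grip_width()),3),'ff',np.round(robot.read_finger_force(),1),'F',np.round(robot.read_force(),1))
def top_rects(n,img):
    p,d=img; W=cloud(n,d); k,l,s,c=cv2.connectedComponentsWithStats(biscuits(n,p))
    for i in range(1,k):
        q=W[l==i]
        if s[i,4]<60 or s[i,4]>900: continue
        x,y,z=np.median(q,0)
        if .35<x<.6 and .01<z<.15 and y<.4: print(n,c[i].round(),z.round(4),rect(q[abs(q[:,2]-z)<.004][:,:2]))
E
python3 - <<'E'
from h import *
x,y=.430,.1045
over(x,y,93); st('over')
down(x,y,.004); robot.move_gripper(0); st('centred')
robot.move_gripper(.78); robot.servo_line([x,y,.13],speed=.25); st('up')
for n in("side","top"):
    im=robot.grab_frame(n); top_rects(n,im); cv2.imwrite(f"pics/{n}1.png",im[0][:,:,::-1])
E
```

```text
over t 2.91 p [0.4302 0.1041 0.15  ] w 1.005 ff 0.0 F [-0.7 -0.7 -0.4]
centred t 5.03 p [0.4301 0.1045 0.0041] w 0.683 ff 29.9 F [-0.  -0.4  1.4]
up t 6.12 p [0.4299 0.1045 0.1303] w 0.784 ff 0.0 F [-0.1 -0.3  0. ]
side [341. 152.] 0.0277 (array([ 525.5, -271. ]), 151.3, 21.5, 73.6)
side [349. 155.] 0.0225 (array([ 507.7, -269.2]), 64.7, 26.6, 79.4)
side [291. 292.] 0.0212 (array([552., 239.]), 24.7, 21.3, -87.0)
top [213. 203.] 0.0207 (array([552.6, 258.9]), 54.9, 20.9, -84.2)
top [432. 225.] 0.0223 (array([ 511. , -270.4]), 59.3, 21.9, 75.3)
top [427. 238.] 0.022 (array([ 480.5, -257.4]), 58.7, 21.3, 74.8)
```

View pics/side1.png

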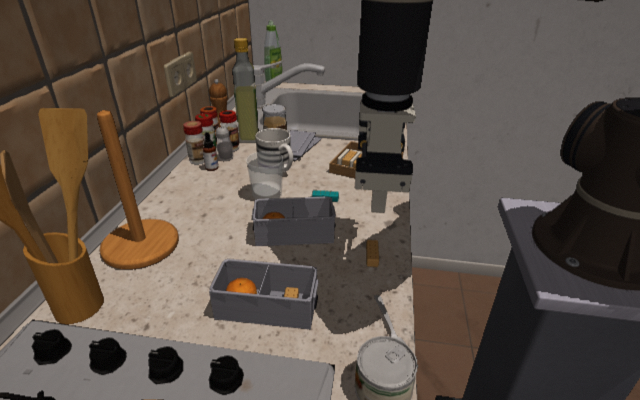

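The loose finger sits at (373,251), shadowed by the gripper, and is now centred. I'll measure the camera bias against its known pose using depth, then grip it by its long sides.

```bash
python3 - <<'E'
from h import *
x,y=.430,.1045
_,d=robot.grab_frame("side"); 
for tag,D in(('now',d),('start',np.load('pics/side0.npz')['d']),):
    W=cloud("side",D).reshape(-1,3); k=(abs(W[:,0]-x)<.03)&(abs(W[:,1]-y)<.045)&(abs(W[:,2]-.018)<.003); print(tag,k.sum(),rect(W[k][:,:2]),W[k].mean(0).round(4))
over(x,y,3,.06); down(x,y,.004); robot.move_gripper(0); st('gripped')
robot.servo_line([x,y,.13],speed=.2); st('lift')
E
```

```text
now 246 (array([428.4, 104.9]), 61.4, 21.8, -84.1) [0.4286 0.1079 0.0182]
start 249 (array([428.4, 105.3]), 61.4, 21.7, -84.1) [0.4284 0.1079 0.0184]
gripped t 9.42 p [0.43   0.1045 0.004 ] w 0.245 ff 29.9 F [-1.3  1.2  1.6]
lift t 10.2 p [0.4293 0.1042 0.1291] w 0.248 ff 29.9 F [ 0.3  0.3 -0.4]
```

```bash
cat >> h.py <<'E'
BOX=dict(b=(.5519,.0514,13.7),a=(.5523,.2573,2.1))
def place(x,y,zu,off=.004):
    """lower held finger in steps to underside zu, watching force; True if down"""
    F0=np.array(robot.read_force()); robot.servo_line([x,y,.075],speed=.12)
    for z in list(np.arange(.060,zu+off+.004,-.015))+[zu+off+.0005]:
        robot.servo_line([x,y,z],speed=.06); dF=np.array(robot.read_force())-F0
        print(round(z,4),dF.round(1))
        if np.linalg.norm(dF)>12 and z>zu+off+.003: return False
    return True
E
python3 - <<'E'
from h import *
x,y,a=BOX['b']
over(x,y,a,.13); st('over b')
if place(x,y,.003):
    st('down'); robot.move_gripper(robot.read_grip_width()+.06); st('open')
    robot.servo_line([x,y,.13],speed=.15); st('up')
im=robot.grab_frame("side"); cv2.imwrite("pics/side2.png",cv2.resize(im[0][150:350,200:420,::-1],None,fx=2.5,fy=2.5))
E
```

```text
over b t 10.79 p [0.5511 0.0504 0.1275] w 0.247 ff 29.9 F [-1.5 -0.5 -0.6]
0.06 [1.8 0.2 0.4]
0.045 [2.4 1.2 0.4]
0.03 [2.3 0.6 0.5]
0.015 [2.  0.2 0.5]
0.0075 [ 1.4  0.3 -0.2]
down t 13.28 p [0.5518 0.0514 0.0072] w 0.248 ff 29.9 F [-0.1 -0.2 -0.9]
open t 13.66 p [0.5519 0.0514 0.0075] w 0.306 ff 0.0 F [-0.2  0.5 -0.1]
up t 14.62 p [0.5512 0.0512 0.1291] w 0.309 ff 0.0 F [-0.2 -0.4  0.3]
```

View pics/side2.png

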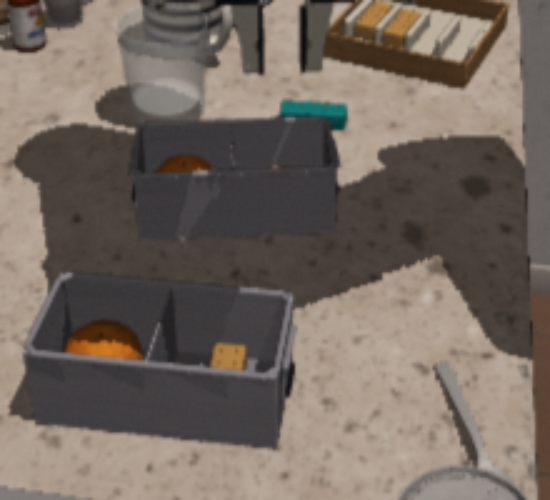

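The first finger went into box_b cleanly: no contact force on the way down, and only its edge shows inside at crop (275,168). Next is the front tray finger.

```bash
cat >> h.py <<'E'
def fetch(x,y,deg):
    robot.move_gripper(1.0)
    over(x,y,deg,.13); down(x,y,.008); robot.move_gripper(0); st('tray grip')
    robot.servo_line([x,y,.05],speed=.08); robot.servo_line([x,y,.13],speed=.2); st('lift')
def stage(x=.42,y=-.04):
    over(x,y,90,.10); robot.servo_line([x,y,.03],speed=.15); robot.servo_line([x,y,.0045],speed=.05)
    robot.move_gripper(.78); robot.servo_line([x,y,.06],speed=.2); st('staged')
    over(x,y,0,.06); down(x,y,.004); robot.move_gripper(0); st('side grip')
    robot.servo_line([x,y,.13],speed=.2); st('lift2')
def deliver(b,zu):
    x,y,a=BOX[b]; over(x,y,a,.13)
    if not place(x,y,zu): print('BLOCKED'); return
    st('down'); robot.move_gripper(robot.read_grip_width()+.06); st('open')
    robot.servo_line([x,y,.13],speed=.15); st('up')
E
python3 - <<'E'
from h import *
fetch(.4795,-.2585,74.5)
if .6<robot.read_grip_width()<.75: stage()
im=robot.grab_frame("side"); cv2.imwrite("pics/side3.png",im[0][:,:,::-1])
E
```

```text
tray grip t 19.08 p [ 0.4796 -0.2585  0.0081] w 0.679 ff 30.0 F [-0.3 -0.4  1.3]
lift t 20.31 p [ 0.4793 -0.2584  0.1299] w 0.682 ff 30.0 F [ 0.1  0.1 -0.3]
staged t 23.36 p [ 0.4205 -0.0398  0.0608] w 0.775 ff 0.0 F [ 0.4 -0.2 -0.4]
side grip t 26.51 p [ 0.42  -0.04   0.004] w 0.244 ff 30.0 F [-1.1 -0.3 -0.2]
lift2 t 27.29 p [ 0.4193 -0.0401  0.1292] w 0.247 ff 30.0 F [ 0.5  0.6 -1.1]
```

View pics/side3.png

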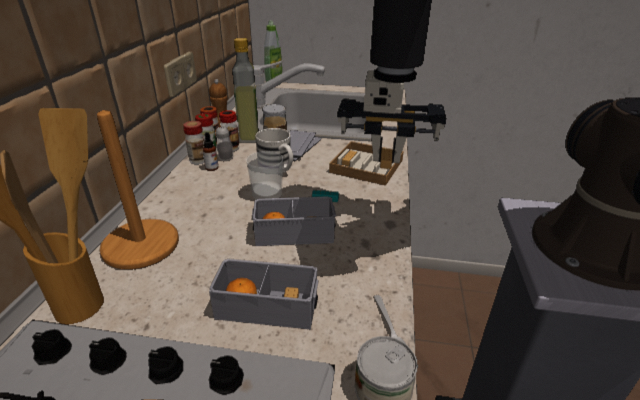

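The finger is held level between the pads at (387,150). I'll put it in box_a, then fetch the last one and bring it as far as the hold above staging.

```bash
python3 - <<'E'
from h import *
deliver('a',.021)
im=robot.grab_frame("side"); cv2.imwrite("pics/side4.png",cv2.resize(im[0][200:350,200:420,::-1],None,fx=3,fy=3))
E
```

```text
0.06 [-0.1 -0.9 -0.5]
0.045 [ 0.9  0.3 -0. ]
0.03 [ 0.4 -0.3 -0.2]
0.0255 [0.4 0.6 0.1]
down t 30.63 p [0.5523 0.2573 0.0254] w 0.248 ff 30.0 F [-0.   0.8  0.2]
open t 31.01 p [0.5523 0.2573 0.0256] w 0.311 ff 0.0 F [-0.5 -0.1 -0.4]
up t 31.86 p [0.5518 0.2569 0.1292] w 0.306 ff 0.0 F [ 0.5 -1.3 -0.3]
```

View pics/side4.png

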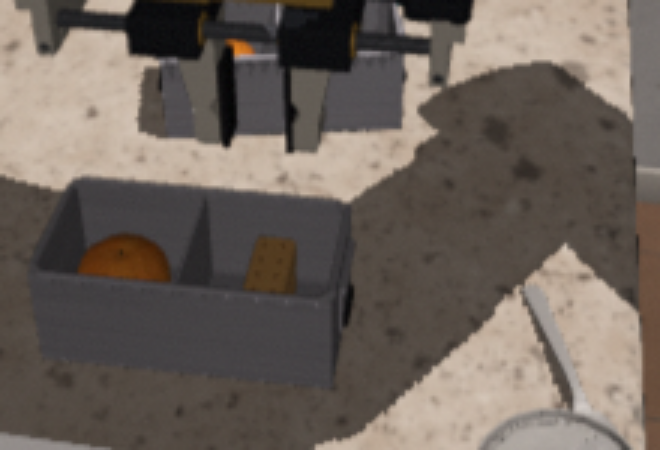

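Box_a's second finger lies flat on top of the first, at crop (270,262). Now the last one.

```bash
python3 - <<'E'
from h import *
fetch(.5105,-.2690,74.5)
if .6<robot.read_grip_width()<.75:
    stage()
    if .2<robot.read_grip_width()<.3: deliver('b',.021); robot.goto([.42,-.04,.2],best([.42,-.04,.2],0))
for n in("top","side"):
    im=robot.grab_frame(n); top_rects(n,im); cv2.imwrite(f"pics/{n}5.png",cv2.resize(im[0][130:300,180:470,::-1],None,fx=2.6,fy=2.6))
st('end')
E
```

```text
tray grip t 36.88 p [ 0.5106 -0.269   0.0082] w 0.681 ff 30.0 F [-0.   0.2  0.9]
lift t 38.11 p [ 0.5103 -0.2688  0.1299] w 0.686 ff 30.0 F [-1.  -0.1  0. ]
staged t 41.23 p [ 0.4205 -0.0398  0.0608] w 0.779 ff 0.0 F [0.6 0.5 0.1]
side grip t 44.38 p [ 0.42  -0.04   0.004] w 0.248 ff 30.0 F [-0.2  0.   1.1]
lift2 t 45.16 p [ 0.4193 -0.0401  0.1292] w 0.25 ff 30.0 F [-0.2 -0.7 -1.1]
0.06 [ 0.2 -0.8  0.3]
0.045 [ 0.5 -1.8  0.3]
0.03 [-0.3 -1.4 -0.3]
0.0255 [ 0.4 -0.5 -0.6]
down t 47.9 p [0.5519 0.0514 0.0254] w 0.25 ff 30.0 F [ 0.2  0.1 -0.6]
open t 48.28 p [0.552  0.0514 0.0256] w 0.311 ff 0.0 F [-0.8  0.2 -0.2]
up t 49.13 p [0.5513 0.0512 0.1291] w 0.311 ff 0.0 F [-0.8  0.1 -0.8]
top [212. 203.] 0.0388 (array([553.5, 256.9]), 58.3, 19.9, -89.1)
top [299. 204.] 0.0392 (array([552.9,  50.6]), 58.4, 21.0, -76.1)
side [343. 151.] 0.0283 (array([ 526.8, -274.8]), 150.0, 28.9, 66.8)
side [387. 155.] 0.0284 (array([ 404.3, -267.2]), 184.8, 87.8, -68.5)
side [290. 288.] 0.0392 (array([551.4, 248.2]), 41.3, 21.0, -87.9)
end t 49.97 p [ 0.4203 -0.0398  0.1994] w 0.304 ff 0.0 F [-0.6  0.2  0.1]
```

View pics/top5.png

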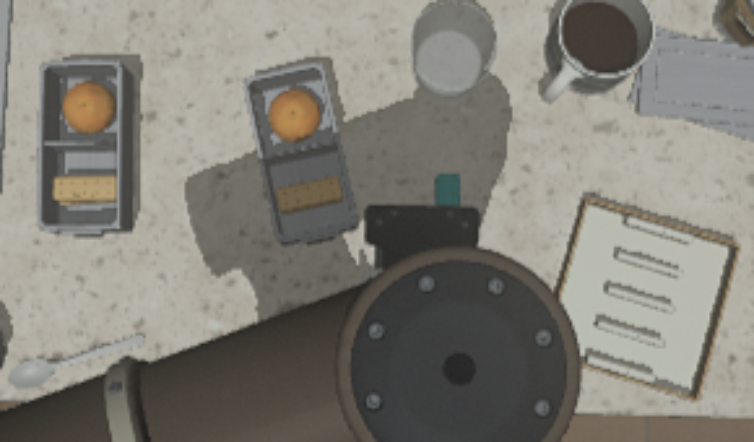

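Both boxes show a flat stack, at crop (85,190) and (310,195), with the tops at 39 mm as expected for two fingers. The tray is empty and the bystanders haven't moved.

```bash
python3 -c "
from rig import robot
print(robot.job_done())"
```

```text
the job is handed in; nothing more can be done
None
```

Job handed in at about 50 s of the 72 s allowed: the three fingers went to box_b, box_a, box_b in turn, each box now has two stacked flat in its snack compartment, and the mandarins, mug and glass are where they were; no verdict came back.

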